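# Slide the espresso through to the serving mat

## Robot

A 6-joint arm with a two-finger parallel gripper is mounted at the origin on a cart in front of the work surface, level with it; the furniture and walls round the work are solid. World frame = base frame: x ahead of the robot, y to its left, z up, the work surface at z = 0. Lengths are in m, angles in rad, forces in N, time in s.
With the tool pointing down it reaches from about 0.3 to 0.875 m from the base axis. Payload 6.4 kg.
Tool frame: the origin (TCP) lies midway between the tips of the shut fingers; the grasp point (between the pads) lies 19 mm behind it; z points along the fingers, y is the line along which they close (so a half turn about z gives the same grasp; the last joint's range is limited). The gripper opens to 85 mm and grips with 20 to 120 N. Pads are 22 mm wide; open, the fingers measure 114 mm over their backs; the gripper's body (76 mm by 85 mm) begins 54 mm behind the grasp point. The pads swing forward as they close: fully open they stand 13 mm farther back than shut.
Start: joints at [-1.397, 0.181, 1.607, -0, 1.354, -0.206], TCP at [0.213, -0.534, 0.231] pointing down, gripper open.
Joint ranges: [-2.99, 2.99], [-0.89, 2.07], [0.3, 2.58], [-1.14, 4.28], [0, 2.63], [-3.12, 3.12]. Speed limits (rad/s): [2.57, 2.57, 3.01, 3.14, 3.14, 3.14].

## Interface

Orientations are given as a 3x3 rotation matrix whose columns are the frame's x, y, z axes.
In Python, from bench import arm gives the robot as it stands. The module is installed in compiled form; this text tells all that it offers.
- The arm moves only by the shell command python3 -m creep 'ROWS' [OPENING] [FORCE]. ROWS is JSON, a list of rows, each a list of 4 numbers: the shift along the tool's x, y, z in mm, then the turn about the tool's z in degrees. In form: [[x, y, z, spin], ...]. A call has 1 to 8 rows; each row is the pose to reach, as a shift and turn from the pose commanded when the call began, along the tool's axes at that moment; what a row does not reach only later rows make up. A row lasts 1/10 s, in which the tool goes at most 50 mm and 8.59 degrees, less where a joint would pass 70% of its speed; a pose out of reach is approached as far as the arm can. A call with a gripper value outside its range is refused whole. OPENING is the finger opening in mm, from 0 to 85.4, set as the call begins (- or left out, the last holds). The fingers move at their own pace and stop on an object; FORCE is the grip in N (left out, the last holds). Time passes only in rows, so rows that repeat a pose let the fingers close. It gives the time, the measured TCP pose, the force, the opening and the grip force at its end, in the units of the state.
- arm.get_state(): the state, without advancing time (a new reading comes with each control period).
- arm.camera(name): name is "side" or "top" or "wrist"; returns (picture, depth): 384x512x3 uint8, blue, green, red; 384x512 float32, m along the optical axis (not along the pixel's ray), 0 where there is no reading.
- arm.get_calibration(name): a dict with "fx", "fy", "cx", "cy" (pixels), "k1" (the pictures are not rectified: a ray, as slopes to the right and down, at radius r is drawn at 1 + k1 r^2 times it, then the intrinsics apply), "cam_to_world" (4x4, takes a point from camera to world coordinates). Camera axes: x right, y down, z forward; pixel columns grow to the right and rows downward; lengths in m; the calibration is good to about 2 mm. A picture is of the moment at which its call begins: read the wrist's pose just before it. get_calibration takes no time and is no camera call; for the wrist camera it gives the pose at the moment of the call.
- arm.finish_job(): hands the job in; it is judged then, once.
Trained networks look in the newest picture that a camera, given by its name, has taken for a name from the list of things; names that differ only in an ending like _2 or _b are one class to them, and where a whole thing is asked for, a point or a joint stands for the part that bears it (a point fixed in the world has none). Each returns a list of dicts, best first, with "score" (0 to 1); they miss things now and then, are a little off and sometimes report something else, mostly with a low value. They report only what shows in the picture. A call takes as long as a camera call. They do not tell look-alikes from the thing itself.
- arm.regions_of(camera, query): "mask" (384x512 bool, what is visible of it) and "point" ([row, column] in pixels, amid what is visible of it).
The state is a dict: "t": time; "joint_positions": joint angles; "dq": joint speeds; "tau": joint torques, N m; "tool_pos": TCP position; "orientation": TCP orientation; "force": force on the tool from outside, world axes, zero at the start; "ft_torque": the same for the moment, N m; "gripper_width": finger opening in m; "gripper_force": force on a finger pad.
Only numpy, scipy, OpenCV 4.12 (cv2) and the standard library are available. Lean on these libraries where they do the work, as an engineer would, in place of code of your own. Each camera call takes 0.05 s, during which the arm holds its last target. There are 200 camera calls.

## Task

Push the dark wooden coaster, with the ochre espresso cup standing on it, across the worktop and through the narrow gap between the brew scale and the kitchen timer, until the whole coaster stands on the round cork mat beyond them. Slide it gently and push only on the coaster with the fingers: do not pinch, lift or tip it, do not touch the cup, and keep the cup standing in the coaster's middle. Leave the shot glass, the tumbler and the black leveller where they are.

Things in the scene. Friction and masses are not known exactly. Their poses are not given: they have to be found in the camera images.
- board: Round dark walnut coaster, a flat disc 126 mm in diameter and 12 mm thick with upright edge and a fine turned groove in its top, loose, 0.16 kg (may vary by a third); stands on the worktop to the robot's right of the gap. Push its edge with the fingertips a few mm above the worktop. Origin: centre of its underside; z up.
- cup: Ochre espresso cup, 63 mm across, 82 mm with its ear, 56 mm high, 0.13 kg, loose on the coaster; its top is 68 mm above the worktop. The ear points roughly to the robot's left (toward the gap) at the start and ends within the coaster's edge. Origin: centre of the underside of the 82 mm length over cup and ear; the ear points to the body's -y.
- cup_centre (a point): Centre of the underside of the round part of the ochre cup (9.5 mm from the cup's origin); stands 12 mm above the worktop, within 6 mm of the coaster's centre.
- scale: Flat black brew scale, 142 mm (its x) by 112 mm (its y) by 25 mm high, fixed to the worktop; forms the far side of the gap. Origin: centre of its underside. Its -x face (112 mm long) bounds the gap.
- timer: Round wind-up kitchen timer, red with a white dial, 62 mm in diameter, 48 mm high, fixed to the worktop; forms the near side of the gap. Origin: centre of its underside. It stands with its edge 136 mm from the scale's -x face and up to 20 mm off the scale's middle along the scale's y.
- gap_middle (a point): Point on the worktop midway in the gap, 68 mm out from the middle of the scale's -x face; its axes are the scale's: y runs through the gap toward the mat's side, x across it toward the scale. The gap is 136 mm wide, 10 mm wider than the coaster.
- mat: Thin round cork mat, 180 mm in diameter, flush with the worktop (the coaster slides onto it without any edge), fixed, 250 to 280 mm beyond the gap's middle along the gap's y and up to 30 mm to either side. Origin: its centre.
- glass: Clear shot glass, 49 mm in diameter, 58 mm high, loose, to be left alone. Origin: centre of its underside.
- tumbler: Clear tumbler, 56 mm in diameter, 60 mm high, loose, to be left alone. Origin: centre of its underside.
- leveller: Round black coffee leveller (a low puck), 61 mm in diameter, 35 mm high, loose, just beyond the mat, to be left alone. Origin: centre of its underside.
Not all that is in view belongs to the job. What is shaped like the cup but blue is not meant.

How it is judged:
On the way:
1. the coaster is in the gap between the scale and the timer, on the worktop (y of board in the frame of gap_middle between -0.04 and 0.04 m and x of board in the frame of gap_middle between -0.025 and 0.025 m and height (world z) of board below 0.006 m), for 0.1 s.
At the end, for the whole second after the job is handed in: The coaster lies flat on the worktop with its centre within 30 mm of the mat's centre (the whole coaster on the mat, to 3 mm), and the ochre cup stands upright on it with its round part centred within 20 mm of the coaster's centre; both at rest (horizontal distance between board and mat below 0.03 m and height (world z) of board below 0.005 m and angle between board's own z axis and vertical below 0.08 rad and angle between cup's own z axis and vertical below 0.12 rad and horizontal distance between cup_centre and board below 0.02 m and height (world z) of cup below 0.016 m and linear speed of each of board, cup below 0.02 m/s); the robot touches nothing.
It fails at once if the coaster is lifted more than 10 mm or tipped more than 0.2 rad (height (world z) of board above 0.01 m or angle between board's own z axis and vertical above 0.2 rad).
It fails at once if the ochre cup tips more than 0.3 rad or shifts more than 25 mm from the coaster's centre (angle between cup's own z axis and vertical above 0.3 rad or horizontal distance between cup_centre and board above 0.025 m).
It fails at once if the robot touches the ochre cup with more than 1.5 N (contact force between any of the fingers, the arm and cup above 1.5 N).
It fails at once if the fingers pinch or ram the coaster with more than 15 N (contact force between the fingers and board above 15 N).
It fails at once if the shot glass, the tumbler or the black leveller is moved more than 15 mm or tipped (distance of any of glass, tumbler, leveller from where it was at the start of the episode above 0.015 m or angle between any of glass, tumbler, leveller's own z axis and vertical above 0.3 rad).
It also fails if it takes over 61 s, if anything falls off the work surface, if the arm or the gripper's body presses on something with over 40 N, if the wrist force passes 120 N, or if a joint passes its speed limit or range.

## Working session

There is one attempt and no reset: what is moved stays moved. The work goes in short steps, Python scripts to look and compute and a shell command to move; the robot and the scene stay as the last step left them, time stands still between calls to the robot, and variables do not carry over. Pictures are saved under pics/ and viewed, at most 11 in all, crops included, and the job is handed in when it is done.

```bash
mkdir -p pics; cat > h.py <<'E'
import numpy as np,cv2
from bench import arm
def world(cam,uv,z=None,depth=None):
    c=arm.get_calibration(cam);T=np.array(c["cam_to_world"])
    uv=np.atleast_2d(np.array(uv,float))
    d=np.c_[(uv[:,0]-c["cx"])/c["fx"],(uv[:,1]-c["cy"])/c["fy"]];s=d.copy()
    for _ in range(20): s=d/(1+c["k1"]*(s**2).sum(1,keepdims=True))
    r=np.c_[s,np.ones(len(s))]
    if depth is not None: return (r*np.array(depth)[:,None])@T[:3,:3].T+T[:3,3]
    w=r@T[:3,:3].T
    return T[:3,3]+w*((z-T[2,3])/w[:,2])[:,None]
def pts(cam,mask,dep):
    v,u=np.nonzero(mask&(dep>0)); return world(cam,np.c_[u,v],depth=dep[v,u])
E
python3 - <<'E'
from h import *
s=arm.get_state();print(s["t"],s["tool_pos"],s["orientation"])
for c in("top","side"):
    im,dep=arm.camera(c);cv2.imwrite(f"pics/{c}0.png",im)
    np.set_printoptions(precision=4,suppress=True)
    for q in("board","cup","scale","timer","mat","glass","tumbler","leveller"):
        for r in arm.regions_of(c,q)[:3]:
            P=pts(c,r["mask"],dep)
            if len(P)<5: continue
            h=np.percentile(P[:,2],90);Q=P[abs(P[:,2]-h)<.006]
            (x,y),(a,b),t=cv2.minAreaRect((Q[:,:2]*1000).astype(np.float32))
            ce,rad=cv2.minEnclosingCircle((Q[:,:2]*1000).astype(np.float32))
            print(c,q,round(r["score"],2),r["point"],"top z%.3f"%h,"rect",np.round([x,y,a,b,t]),"circ",np.round(ce),round(rad))
E
```

```text
0.0 [ 0.21309541 -0.53346037  0.23037712] [[ 9.28737084e-01  3.70738930e-01 -2.71441524e-04]
 [ 3.70738822e-01 -9.28735542e-01  1.73729091e-03]
 [ 3.91983984e-04 -1.71412041e-03 -9.99998454e-01]]
top cup 0.75 [241.8, 382.2] top z0.056 rect [ 327. -323.   61.   63.   76.] circ [ 322. -327.] 37
top cup 0.59 [200.1, 374.9] top z0.068 rect [ 478. -280.   58.   62.    2.] circ [ 478. -280.] 33
top scale 0.6 [151.9, 288.5] top z0.028 rect [640.  13. 110. 139.  85.] circ [642.  15.] 82
top timer 0.47 [218.2, 280.7] top z0.044 rect [405.  28.  39.  37.  57.] circ [403.  30.] 21
top mat 0.57 [192.8, 201.3] top z0.005 rect [501. 302. 173. 172.  32.] circ [500. 303.] 88
top mat 0.37 [198.8, 373.3] top z0.067 rect [ 480. -280.   55.   62.    1.] circ [ 478. -280.] 33
top mat 0.32 [143.5, 344.2] top z0.055 rect [ 669. -187.   44.   45.   45.] circ [ 668. -187.] 24
top glass 0.49 [145.4, 345.5] top z0.051 rect [ 670. -186.   40.   45.   39.] circ [ 669. -187.] 23
top tumbler 0.52 [239.9, 342.7] top z0.060 rect [ 337. -183.   54.   54.   47.] circ [ 337. -183.] 28
top leveller 0.8 [198.7, 154.5] to
[... 638 characters left out ...]
.  19.] 85
side timer 0.72 [200.2, 287.4] top z0.042 rect [399.  34.  36.  50.   7.] circ [398.  33.] 26
side timer 0.35 [134.1, 293.6] top z0.067 rect [ 475. -275.   56.   70.   16.] circ [ 475. -275.] 35
side mat 0.58 [266.8, 224.9] top z0.003 rect [498. 306. 177. 182.  28.] circ [496. 305.] 92
side glass 0.58 [143.5, 233.4] top z0.055 rect [ 667. -185.   42.   50.   21.] circ [ 667. -185.] 27
side tumbler 0.84 [159.7, 325.4] top z0.058 rect [ 336. -179.   50.   57.    2.] circ [ 335. -179.] 30
side tumbler 0.7 [146.5, 295.2] top z0.014 rect [ 470. -284.  122.  111.   21.] circ [ 474. -291.] 64
side leveller 0.75 [311.4, 208.4] top z0.035 rect [468. 466.  60.  58.  25.] circ [468. 467.] 31
```

View pics/top0.png

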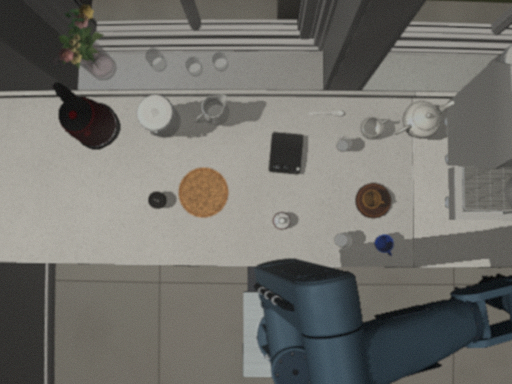

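```bash
python3 - <<'E'
from h import *
a=cv2.imread("pics/side0.png");b=cv2.imread("pics/top0.png")
cv2.imwrite("pics/crop0.png",np.hstack([cv2.resize(b[150:270,320:440],(400,400)),cv2.resize(a[90:190,240:340],(400,400))]))
im,dep=arm.camera("side")
for q in("scale","board"):
    r=arm.regions_of("side",q)[0]
    v,u=np.nonzero(cv2.morphologyEx(r["mask"].astype(np.uint8),2,np.ones((3,3))) if 0 else r["mask"])
    P=pts("side",r["mask"],dep)
    zt=.025 if q=="scale" else .012
    Q=P[abs(P[:,2]-zt)<.005]
    print(q,len(Q),cv2.minAreaRect((Q[:,:2]*1000).astype(np.float32)), Q[:,2].mean())
E
```

```text
scale 902 ((637.305908203125, 17.746658325195312), (111.50387573242188, 143.52078247070312), 84.63739013671875) 0.023981446617509134
board 326 ((467.91412353515625, -282.59002685546875), (122.40200805664062, 108.8844223022461), 27.898406982421875) 0.012068548432265926
```

View pics/crop0.png

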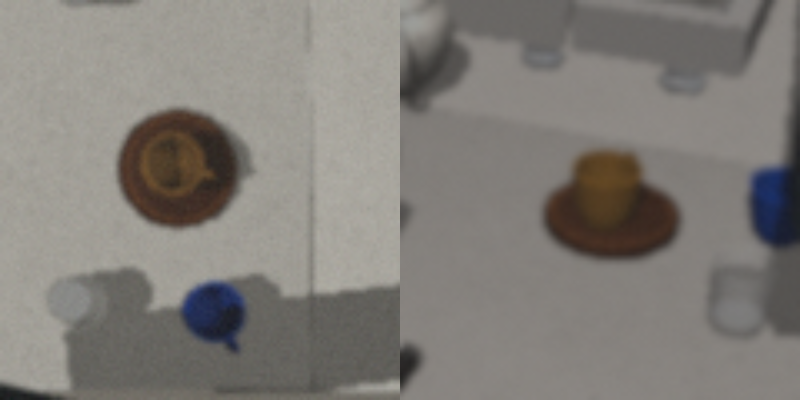

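The target is the brown coaster with the ochre cup at top-view pixel (373,200). The blue look-alike cup at (384,243) is not meant, and the enlarged crop confirms the ochre one stands on the coaster. The scale is at (286,153), the timer at (282,220), the mat at (203,192), the tumbler at (343,240), the glass at (345,145) and the leveller at (157,200).

The gap axis is about (0.093, 0.996) through (500,28) mm, and the coaster already sits close to it. I'll go above a point behind the coaster, with the tool's x along the push direction.

```bash
python3 -m creep '[[36,-5,0,-7.9],[72,-10,0,-15.8],[107,-15,0,-23.7],[143,-20,0,-31.6],[179,-25,0,-39.5],[215,-30,0,-47.4],[250,-35,0,-55.3],[286,-40,0,-63]]' 50 20
python3 -m creep '[[0,0,0,0],[0,0,0,0]]'
python3 - <<'E'
from h import *
np.set_printoptions(precision=4,suppress=True)
s=arm.get_state();print(s["t"],s["tool_pos"],s["orientation"],s["joint_positions"])
T=np.array(arm.get_calibration("wrist")["cam_to_world"]);print(T)
im,dep=arm.camera("wrist");cv2.imwrite("pics/w1.png",im)
for q in("board","cup"):
    for r in arm.regions_of("wrist",q)[:2]:
        P=pts("wrist",r["mask"],dep);h=np.percentile(P[:,2],90);Q=P[abs(P[:,2]-h)<.006]
        print(q,r["score"],r["point"],h,cv2.minEnclosingCircle((Q[:,:2]*1000).astype(np.float32)))
E
```

```text
t: 1.85
tool_pos: [0.4651, -0.39, 0.2314]
orientation: [[0.086, 0.996, 0.0], [0.996, -0.086, -0.0], [-0.0, 0.0, -1.0]]
force: [-0.1, -1.0, 0.4]
gripper_width: 0.0499
gripper_force: 0.0
t: 2.05
tool_pos: [0.4644, -0.3903, 0.2311]
orientation: [[0.091, 0.996, -0.0], [0.996, -0.091, -0.0], [-0.0, -0.0, -1.0]]
force: [-0.9, -0.8, 0.8]
gripper_width: 0.0501
gripper_force: 0.0
2.05 [ 0.4644 -0.3903  0.2311] [[ 0.0907  0.9959 -0.0005]
 [ 0.9959 -0.0907 -0.    ]
 [-0.     -0.0005 -1.    ]] [-0.8942  0.2506  1.524  -0.0004  1.3672 -0.8033]
[[ 0.9959 -0.0864 -0.0268  0.4713]
 [-0.0905 -0.9503 -0.2978 -0.3149]
 [ 0.0003  0.299  -0.9542  0.3737]
 [ 0.      0.      0.      1.    ]]
cup 0.97 [127.4, 137.7] 0.05598552308614989 ((318.9060363769531, -325.59234619140625), 38.13058853149414)
cup 0.68 [72.9, 260.3] 0.06835120459297933 ((474.06842041015625, -284.6210021972656), 38.12627029418945)
```

View pics/w1.png

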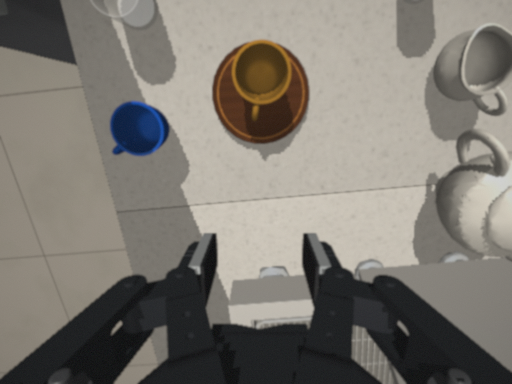

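The wrist view shows the coaster centred near (261,92), with the ear pointing back toward the gripper at (255,110). The worktop seam is near row 200. Next I'll get the precise coaster centre and the surface height behind it.

```bash
cat >> h.py <<'E'
def coaster(cam,save=None):
    """coaster centre from its dark-red rim pixels at z=12mm top; returns centre, radius, cup-top centre"""
    im,dep=arm.camera(cam)
    if save: cv2.imwrite(save,im)
    hsv=cv2.cvtColor(im,cv2.COLOR_BGR2HSV)
    m=((hsv[...,0]<22)|(hsv[...,0]>172))&(hsv[...,1]>90)
    v,u=np.nonzero(m&(dep>0));P=world(cam,np.c_[u,v],depth=dep[v,u])
    Q=P[(P[:,2]>.008)&(P[:,2]<.016)]
    m2=np.zeros_like(m,np.uint8);sel=(P[:,2]>.008)&(P[:,2]<.016);m2[v[sel],u[sel]]=1
    n,l,st,_=cv2.connectedComponentsWithStats(m2);k=1+np.argmax(st[1:,4])
    v,u=np.nonzero(l==k);W=world(cam,np.c_[u,v],z=.012)[:,:2]*1000
    c,r=cv2.minEnclosingCircle(W.astype(np.float32))
    C=P[(P[:,2]>.06)&(P[:,2]<.072)][:,:2]*1000
    C=C[np.hypot(*(C-c).T)<63] if len(C) else C
    return np.array(c),r,(C.mean(0) if len(C) else None),im,dep
E
python3 - <<'E'
from h import *
c,r,cc,im,dep=coaster("wrist");print(c,r,cc)
for p in((260,220),(220,240),(300,240),(260,190),(260,255)): print(p,world("wrist",[p],depth=[dep[p[1],p[0]]]))
E
```

```text
[ 474.39190674 -295.17089844] 61.700096130371094 [ 476.23036499 -276.57586902]
(260, 220) [[ 4.56385554e-01 -4.75319683e-01 -4.55711055e-04]]
(220, 240) [[ 0.39080287 -0.50327697 -0.00051058]]
(300, 240) [[ 5.15678384e-01 -5.14993937e-01 -4.48907051e-04]]
(260, 190) [[ 4.60821826e-01 -4.27642968e-01 -3.48312055e-04]]
(260, 255) [[ 4.50805535e-01 -5.35272942e-01  7.91692709e-05]]
```

```bash
python3 -m creep '[[0,1,45,0],[0,1,90,0],[0,1,135,0],[0,1,175,0],[0,1,205,0],[0,1,222,0],[0,1,229,0],[0,1,229,0]]'
python3 -m creep '[[5,0,0,0],[10,0,0,0],[14,0,0,0],[17,0,0,0],[17,0,0,0]]'
python3 - <<'E'
from h import *
c,r,cc,im,dep=coaster("wrist","pics/w2.png");print(c,r,cc,arm.get_state()["tool_pos"])
E
```

```text
t: 3.05
tool_pos: [0.4647, -0.3914, 0.0023]
orientation: [[0.092, 0.996, -0.0], [0.996, -0.092, 0.0], [0.0, -0.0, -1.0]]
force: [-0.1, -0.4, -0.3]
gripper_width: 0.05
gripper_force: 0.0
t: 3.55
tool_pos: [0.4668, -0.3735, 0.0027]
orientation: [[0.091, 0.996, 0.0], [0.996, -0.091, -0.0], [-0.0, 0.0, -1.0]]
force: [-0.9, -0.4, -0.1]
gripper_width: 0.0498
gripper_force: 0.0
[ 473.98184204 -295.6350708 ] 61.6434211730957 [ 474.67409594 -292.54363724] [ 0.46673914 -0.37377619  0.00261089]
```

View pics/w2.png

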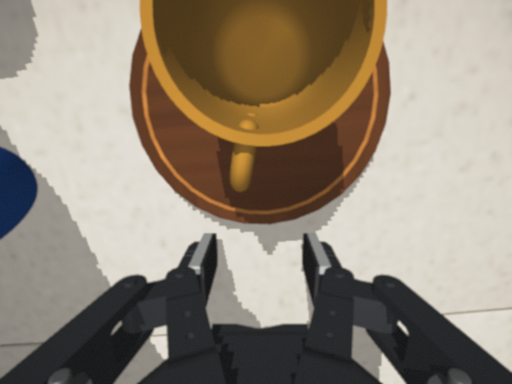

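The fingers are clear of the cup and ear, about 10 mm short of the coaster's edge. Easing into contact.

```bash
python3 -m creep '[[2,0,0,0],[4,0,0,0],[6,0,0,0],[8,0,0,0],[10,0,0,0],[12,0,0,0],[14,0,0,0],[16,0,0,0]]'
python3 -m creep '[[2,0,0,0],[4,0,0,0],[6,0,0,0],[9,0,0,0],[12,0,0,0],[15,0,0,0],[18,0,0,0],[20,0,0,0]]'
python3 - <<'E'
from h import *
c,r,cc,im,dep=coaster("wrist","pics/w3.png");print(c,r,cc,arm.get_state()["tool_pos"])
E
```

```text
t: 4.4
tool_pos: [0.468, -0.3582, 0.0024]
orientation: [[0.091, 0.996, 0.0], [0.996, -0.091, -0.0], [-0.0, 0.0, -1.0]]
force: [0.0, -1.0, -0.4]
gripper_width: 0.0498
gripper_force: 0.7
t: 5.2
tool_pos: [0.4698, -0.3378, 0.0023]
orientation: [[0.091, 0.996, -0.0], [0.996, -0.091, 0.0], [0.0, -0.0, -1.0]]
force: [-0.5, -1.2, 0.4]
gripper_width: 0.0504
gripper_force: 0.7
[ 475.93490601 -270.45678711] 61.87380599975586 [ 477.25845457 -260.67891207] [ 0.46987414 -0.33755475  0.00226962]
```

View pics/w3.png

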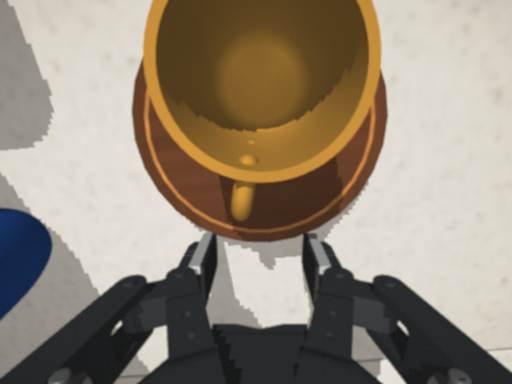

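Contact is good and centred, so I'll push on.

```bash
python3 -m creep '[[3,0,0,0],[7,0,0,0],[12,0,0,0],[17,0,0,0],[22,0,0,0],[27,0,0,0],[32,0,0,0],[37,0,0,0]]'|sed -n '1,2p;4p'
python3 -m creep '[[5,0,0,0],[10,0,0,0],[15,0,0,0],[20,0,0,0],[25,0,0,0],[30,0,0,0],[35,0,0,0],[40,0,0,0]]'|sed -n '1,2p;4p'
python3 -m creep '[[5,0,0,0],[10,0,0,0],[15,0,0,0],[20,0,0,0],[25,0,0,0],[30,0,0,0],[34,0,0,0],[37,0,0,0]]'|sed -n '1,2p;4p'
python3 - <<'E'
from h import *
s=arm.get_state();print(s["tool_pos"],s["t"])
for cam in("wrist","side","top"):
    try:
        c,r,cc,im,dep=coaster(cam,f"pics/{cam}4.png");print(cam,c,r,cc)
        for q in("scale","timer"):
            for R in arm.regions_of(cam,q)[:1]:
                P=pts(cam,R["mask"],dep)
                zt=.025 if q=="scale" else np.percentile(P[:,2],80)
                Q=P[abs(P[:,2]-zt)<.005][:,:2]
                print(q,R["score"],R["point"],len(Q),cv2.minAreaRect((Q*1000).astype(np.float32)),cv2.minEnclosingCircle((pts(cam,R["mask"],dep)[:,:2]*1000).astype(np.float32)))
    except Exception as e: print(cam,e)
E
```

```text
t: 6.05
tool_pos: [0.4732, -0.3008, 0.0023]
force: [0.2, -2.5, -0.3]
t: 6.85
tool_pos: [0.4769, -0.2611, 0.0023]
force: [0.2, -1.9, -0.6]
t: 7.65
tool_pos: [0.4802, -0.2242, 0.0023]
force: [1.0, -1.6, -1.1]
[ 0.48023059 -0.22423028  0.00227922] 7.65
wrist [ 486.44671631 -156.74104309] 61.72014236450195 [ 487.62403789 -147.01148116]
side [ 485.6078186  -147.84860229] 61.25835418701172 [ 487.7862049  -133.00210783]
timer 0.57 [199.4, 289.4] 133 ((399.5092468261719, 30.067489624023438), (52.718170166015625, 48.03275680541992), 7.3090314865112305) ((403.6453857421875, 10.849042892456055), 51.63249206542969)
top [ 487.67990112 -157.582901  ] 58.373497009277344 [ 490.47648245 -142.69703554]
scale 0.95 [151.3, 284.0] 969 ((640.17431640625, 13.358356475830078), (110.71990203857422, 141.9977569580078), 85.28968811035156) ((640.3203125, 15.145357131958008), 84.0836410522461)
timer 0.61 [218.5, 278.1] 99 ((401.1120300292969, 26.704326629638672), (51.61964797973633, 48.311683654785156), 0.37628623843193054) ((400.86328125, 26.383167266845703), 32.13678741455078)
```

View pics/side4.png

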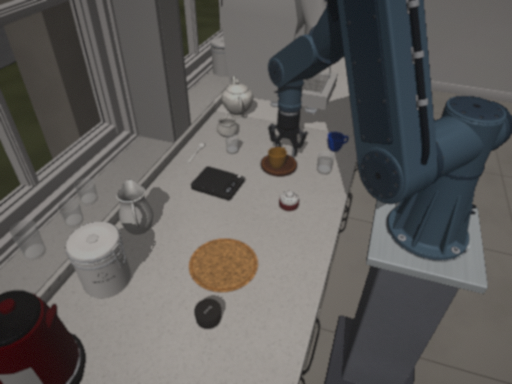

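View pics/wrist4.png

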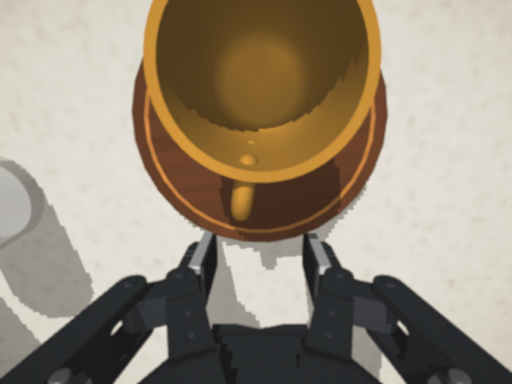

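The coaster is tracking well: the side view shows it at (279,163), with the gap ahead between the scale (218,182) and the timer (289,200). It is about 3.5 mm too far toward the scale, so I'll shift it laterally on the way.

```bash
python3 -m creep '[[3,0,0,0],[8,-0.4,0,0],[13,-0.7,0,0],[18,-1,0,0],[23,-1.3,0,0],[28,-1.6,0,0],[33,-1.9,0,0],[38,-2.2,0,0]]'|sed -n '1,2p;4p'
python3 -m creep '[[5,-0.3,0,0],[10,-0.6,0,0],[15,-0.9,0,0],[20,-1.2,0,0],[25,-1.3,0,0],[30,-1.3,0,0],[35,-1.3,0,0],[39,-1.3,0,0]]'|sed -n '1,2p;4p'
python3 -m creep '[[4,0,0,0],[8,0,0,0],[12,0,0,0],[16,0,0,0],[20,0,0,0],[24,0,0,0],[27,0,0,0],[30,0,0,0]]'|sed -n '1,2p;4p'
python3 - <<'E'
from h import *
s=arm.get_state();print(s["tool_pos"],s["t"])
c,r,cc,im,dep=coaster("wrist","pics/wrist5.png");print(c,r,cc)
for q in("scale","timer"):
    for R in arm.regions_of("wrist",q)[:2]:
        P=pts("wrist",R["mask"],dep)*1000
        print(q,R["score"],R["point"],len(P),P.min(0),P.max(0))
E
```

```text
t: 8.9
tool_pos: [0.4815, -0.1862, 0.0023]
force: [0.0, -1.6, -0.2]
t: 9.7
tool_pos: [0.4838, -0.1472, 0.0023]
force: [-0.6, -2.3, 0.7]
t: 10.5
tool_pos: [0.4865, -0.1175, 0.0023]
force: [-0.5, -1.1, 0.1]
[ 0.48651307 -0.11749216  0.00228006] 10.5
[492.49453735 -49.73568726] 61.83751678466797 [493.93053743 -40.28444301]
timer 0.83 [16.2, 52.5] 4242 [369.76826653  -3.95802295  -2.35220984] [428.98017098  14.44608094  36.08411384]
timer 0.57 [79.3, 262.2] 37026 [ 4.42369850e+02 -8.62545821e+01 -2.46230799e-01] [555.08495628  -5.83317969  70.56168115]
```

View pics/wrist5.png

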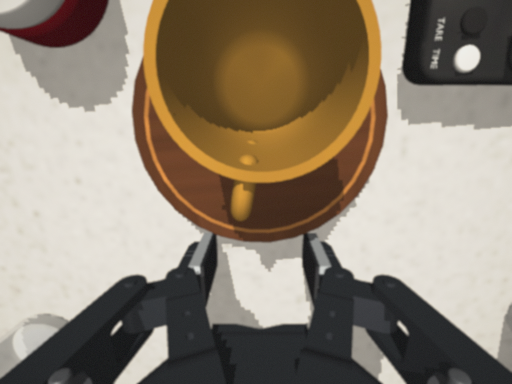

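The scale's corner is at (405,75) upper right and the timer at (55,20) upper left, with the coaster between them. Now I'll measure the face's offset in tool axes.

```bash
python3 - <<'E'
from h import *
s=arm.get_state();p=s["tool_pos"];O=np.array(s["orientation"])
im,dep=arm.camera("wrist");g=im.max(2)
rows=np.arange(4,62,4);ed=[]
for v in rows:
    prof=cv2.GaussianBlur(g[v:v+1].astype(np.float32),(5,1),0)[0]
    u=385+np.argmin(np.diff(prof[385:430]));ed.append((u+.5,v))
print(ed)
W=world("wrist",ed,z=.025);L=(W-p)@O*1000
k=np.polyfit(L[:,0],L[:,1],1);print("scale edge tool x,y",L[[0,-1],:2],"line y=",k, "slope deg",np.degrees(np.arctan(k[0])))
# timer: red body outer edge: lowest/rightmost red pixels with height
hsv=cv2.cvtColor(im,cv2.COLOR_BGR2HSV);m=(((hsv[...,0]<8)|(hsv[...,0]>170))&(hsv[...,1]>120));m[:,130:]=0;m[60:]=0
P=pts("wrist",m,dep);L=(P-p)@O*1000;z=P[:,2]*1000
f=lambda a,b:L[(z>a)&(z<b)]
for a,b in((2,12),(12,22),(22,34)):
    q=f(a,b)
    if len(q)>10:
        A=np.c_[2*q[:,:2],np.ones(len(q))];x=np.linalg.lstsq(A,(q[:,:2]**2).sum(1),rcond=None)[0]
        print(a,b,len(q),"c",x[:2],"r",np.sqrt(x[2]+x[:2]@x[:2]),"ymax",q[:,1].max())
c,r,_,_,_=coaster("wrist");print("coaster tool",((np.r_[c/1000,0.012]-p)@O*1000)[:2],r)
E
```

```text
[(np.float64(409.5), np.int64(4)), (np.float64(409.5), np.int64(8)), (np.float64(409.5), np.int64(12)), (np.float64(408.5), np.int64(16)), (np.float64(408.5), np.int64(20)), (np.float64(406.5), np.int64(24)), (np.float64(406.5), np.int64(28)), (np.float64(406.5), np.int64(32)), (np.float64(405.5), np.int64(36)), (np.float64(405.5), np.int64(40)), (np.float64(404.5), np.int64(44)), (np.float64(404.5), np.int64(48)), (np.float64(403.5), np.int64(52)), (np.float64(402.5), np.int64(56)), (np.float64(402.5), np.int64(60))]
scale edge tool x,y [[115.88088884  58.8086262 ]
 [ 95.85338365  59.07739511]] line y= [-1.40834124e-03  5.91777635e+01] slope deg -0.08069195609663042
2 12 817 c [134.51229476 -97.02830042] r 28.768322738772795 ymax -69.30792287411906
12 22 1520 c [130.25899165 -94.92708346] r 23.45252891296793 ymax -70.72178020101381
22 34 153 c [129.18502135 -95.18705297] r 21.334142727256605 ymax -74.2041642858598
coaster tool [ 6.77490855e+01 -6.63505571e-02] 61.77574920654297
```

```bash
python3 - <<'E'
from h import *
np.set_printoptions(precision=1,suppress=True)
s=arm.get_state();p=s["tool_pos"];O=np.array(s["orientation"])
im,dep=arm.camera("wrist")
for v in(10,30,55):
    us=np.arange(394,440,3);P=world("wrist",np.c_[us,0*us+v],depth=dep[v,us]);L=(P-p)@O*1000
    print(v);print(np.c_[us,L[:,0],L[:,1],P[:,2]*1000,im[v,us].max(1)].T)
m=np.zeros(dep.shape,bool);m[:60,:130]=1
P=pts("wrist",m,dep);L=(P-p)@O*1000;z=P[:,2]*1000
for a in range(0,48,6):
    q=L[(z>a+2)&(z<a+8)]
    if len(q): print(a+2,len(q),"timer ymax",q[:,1].max(),"x there",q[q[:,1].argmax(),0],"x min",q[:,0].min())
E
```

```text
10
[[394.  397.  400.  403.  406.  409.  412.  415.  418.  421.  424.  427.
  430.  433.  436.  439. ]
 [121.5 121.7 121.7 121.7 121.8 120.7 119.4 118.6 117.9 117.2 116.3 115.5
  115.5 115.2 115.2 115.3]
 [ 63.7  65.5  66.9  68.3  69.8  69.6  68.9  68.9  69.2  69.3  69.1  68.9
   70.1  70.7  72.   73.3]
 [  0.8   0.1   0.2   0.1   0.1   3.4   7.7  10.2  12.3  14.5  17.3  19.9
   20.1  21.1  21.1  21. ]
 [222.  221.  221.  220.  220.  147.   24.   28.   28.   25.   29.   37.
   46.   57.   58.   60. ]]
30
[[394.  397.  400.  403.  406.  409.  412.  415.  418.  421.  424.  427.
  430.  433.  436.  439. ]
 [113.4 113.1 113.1 113.3 113.  111.5 111.1 110.1 109.7 109.1 108.5 108.2
  108.3 107.9 107.9 108. ]
 [ 65.5  66.4  67.8  69.6  70.4  69.   69.7  69.   69.5  69.6  69.6  70.1
   71.5  72.   73.2  74.5]
 [ -0.5   0.8   0.9   0.    1.4   7.1   8.6  12.6  14.1  16.4  18.8  20.1
   19.9  21.2  21.4  21.2]
 [223.  223.  222.  223.  133.   25.   26.   30.   29.   30.   35.   45.
   53.   56.   86.  144. ]]
55
[[394.  397.  400.  403.  406.  409.  412.  415.  418.  421.  424.  427.
  430.  43
[... 246 characters left out ...]
 7.2   8.6  12.9  15.6  18.7  19.6  21.   21.4
   21.8  21.5  20.8  20.2]
 [226.  226.  223.  119.   25.   28.   27.   30.   30.   41.   46.   54.
   55.  116.  142.   92. ]]
2 557 timer ymax -68.59264216672874 x there 119.3587257300914 x min 101.0956224785142
8 695 timer ymax -69.5668417992906 x there 121.85345245390496 x min 105.32586293301708
14 744 timer ymax -70.95471290163403 x there 119.90150320108876 x min 105.61077664867327
20 947 timer ymax -72.81720595956446 x there 118.42953917979231 x min 105.60591131083606
26 793 timer ymax -76.18840173619085 x there 116.59657001005168 x min 107.687823507683
32 492 timer ymax -80.1736546234523 x there 114.82705144279784 x min 108.78392778802724
```

In tool axes the scale face is at y=+69.3, parallel to the motion, so the gap middle is at y=+1.3. I'll shift +1 mm and push straight through.

```bash
python3 -m creep '[[3,0.2,0,0],[7,0.6,0,0],[12,1,0,0],[16,1.2,0,0],[20,1.2,0,0],[24,1.2,0,0],[28,1.2,0,0],[32,1.2,0,0]]'|sed -n '1,2p;4p'
python3 -m creep '[[4,0,0,0],[8,0,0,0],[12,0,0,0],[16,0,0,0],[20,0,0,0],[24,0,0,0],[28,0,0,0],[32,0,0,0]]'|sed -n '1,2p;4p'
python3 - <<'E'
from h import *
np.set_printoptions(precision=1,suppress=True)
s=arm.get_state();p=s["tool_pos"];O=np.array(s["orientation"])
c,r,cc,im,dep=coaster("wrist","pics/wrist6.png")
print("coaster tool",((np.r_[c/1000,0.012]-p)@O*1000)[:2],r,cc,c)
m=np.zeros(dep.shape,bool);m[:,:125]=1;m[:,400:]=1
P=pts("wrist",m,dep);L=(P-p)@O*1000;z=P[:,2]*1000
for x in range(-20,120,20):
    q=L[(z>5)&(z<17)&(abs(L[:,0]-x)<10)]
    a=q[q[:,1]>50][:,1];b=q[q[:,1]<-50][:,1]
    print(x,"scale",a.min() if len(a) else 0,"timer",b.max() if len(b) else 0)
E
```

```text
t: 11.6
tool_pos: [0.4907, -0.0856, 0.0023]
force: [-0.8, -1.5, 0.5]
t: 12.4
tool_pos: [0.4936, -0.0538, 0.0023]
force: [0.5, -1.0, -1.1]
coaster tool [68.1 -0.2] 61.799957275390625 [500.9  23.6] [499.6  14. ]
-20 scale 0 timer 0
0 scale 0 timer 0
20 scale 0 timer 0
40 scale 0 timer -78.90012080108482
60 scale 67.02830760289788 timer -68.3425622145897
80 scale 66.56278291486694 timer -67.89740433580081
100 scale 66.12007095524639 timer -73.99035273545269
```

The coaster is in the gap with about 67 mm to each side, so it is centred. Continuing through.

```bash
python3 -m creep '[[4,0,0,0],[8,0,0,0],[12,0,0,0],[16,0,0,0],[20,0,0,0],[24,0,0,0],[28,0,0,0],[32,0,0,0]]'|sed -n '1,2p;4p'
python3 -m creep '[[5,0,0,0],[10,0,0,0],[15,0,0,0],[20,0,0,0],[25,0,0,0],[30,0,0,0],[35,0,0,0],[40,0,0,0]]'|sed -n '1,2p;4p'
python3 -m creep '[[5,-0.2,0,0],[10,-0.6,0,0],[15,-1.2,0,0],[20,-1.8,0,0],[25,-2.4,0,0],[30,-3,0,0],[35,-3.6,0,0],[40,-4.2,0,0]]'|sed -n '1,2p;4p'
python3 - <<'E'
from h import *
np.set_printoptions(precision=1,suppress=True)
s=arm.get_state();p=s["tool_pos"];O=np.array(s["orientation"])
c,r,cc,im,dep=coaster("wrist","pics/wrist7.png")
print("coaster tool",((np.r_[c/1000,0.012]-p)@O*1000)[:2],r,cc,c)
im,dep=arm.camera("top")
for R in arm.regions_of("top","mat")[:2]:
    q=pts("top",R["mask"],dep);w=q[abs(q[:,2])<.006][:,:2].mean(0)
    print(R["score"],R["point"],w,((np.r_[w,0.]-p)@O*1000))
E
```

```text
t: 13.25
tool_pos: [0.4965, -0.0219, 0.0023]
force: [-0.3, -1.0, -1.2]
t: 14.05
tool_pos: [0.5001, 0.018, 0.0023]
force: [0.3, -1.0, -1.0]
t: 14.85
tool_pos: [0.4995, 0.0582, 0.0023]
force: [-1.5, -1.9, 0.1]
coaster tool [68. -0.] 61.73637771606445 [507.1 135.7] [505.7 125.9]
0.8 [195.0, 202.4] [0.5 0.3] [245.2 -21.5   2.3]
```

View pics/wrist7.png

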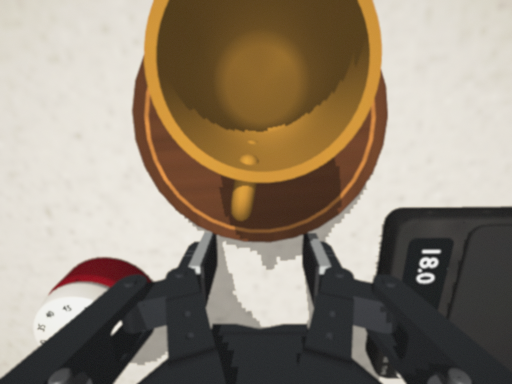

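The coaster is past the gap; the timer (90,300) and scale (440,290) are beside the fingers. I'll go straight for 40 mm, then drift toward the mat: 176 mm forward and -21 mm sideways remain.

```bash
python3 -m creep '[[5,0,0,0],[10,0,0,0],[15,0,0,0],[20,0,0,0],[25,0,0,0],[30,0,0,0],[35,-0.3,0,0],[40,-0.9,0,0]]'|sed -n '1,2p;4p'
python3 -m creep '[[5,-0.8,0,0],[10,-1.6,0,0],[15,-2.4,0,0],[20,-3.2,0,0],[25,-4,0,0],[30,-4.8,0,0],[35,-5.6,0,0],[40,-6.4,0,0]]'|sed -n '1,2p;4p'
python3 -m creep '[[5,-0.8,0,0],[10,-1.6,0,0],[15,-2.4,0,0],[20,-3.2,0,0],[25,-4,0,0],[30,-4.8,0,0],[35,-5.6,0,0],[40,-6.4,0,0]]'|sed -n '1,2p;4p'
python3 - <<'E'
from h import *
np.set_printoptions(precision=1,suppress=True)
s=arm.get_state();p=s["tool_pos"];O=np.array(s["orientation"])
im,dep=arm.camera("side");cv2.imwrite("pics/side8.png",im)
print("expected coaster",(p+O[:,0]*.0685)*1000)
for q in("mat","board"):
  for R in arm.regions_of("side",q)[:1]:
    v,u=np.nonzero(R["mask"]);P=world("side",np.c_[u,v],z=0 if q=="mat" else .012)[:,:2]*1000
    print(q,R["score"],cv2.minEnclosingCircle(P.astype(np.float32)))
E
```

```text
t: 15.8
tool_pos: [0.5024, 0.0981, 0.0023]
force: [0.2, -2.0, 0.0]
t: 16.6
tool_pos: [0.4996, 0.1385, 0.0023]
force: [0.2, -1.9, -0.0]
t: 17.4
tool_pos: [0.4969, 0.1789, 0.0023]
force: [-0.3, -2.5, -0.2]
expected coaster [503.1 247.2   2.3]
mat 0.63 ((499.25103759765625, 306.6431884765625), 90.29143524169922)
```

View pics/side8.png

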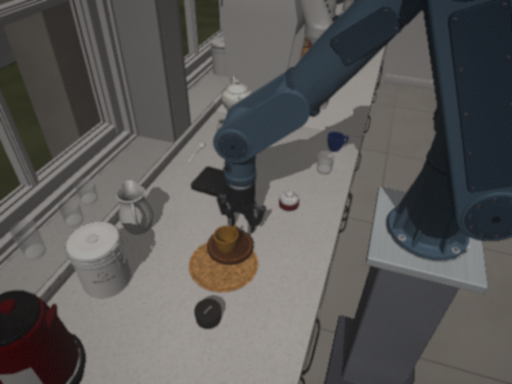

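The coaster is partly on the mat (230,245), with the mat at (223,264). About 57 mm forward and -9 mm sideways remain; then I'll back off and lift.

```bash
python3 -m creep '[[4,-0.6,0,0],[8,-1.2,0,0],[12,-1.9,0,0],[16,-2.5,0,0],[20,-3.2,0,0],[24,-3.8,0,0],[28,-4.5,0,0],[32,-5.1,0,0]]'|sed -n '1,2p;4p'
python3 -m creep '[[4,-0.6,0,0],[8,-1.2,0,0],[12,-1.9,0,0],[15,-2.4,0,0],[18,-2.8,0,0],[21,-3.2,0,0],[23,-3.5,0,0],[24,-3.7,0,0]]'|sed -n '1,2p;4p'
python3 -m creep '[[-3,0,0,0],[-8,0,0,0],[-18,0,0,0],[-30,0,0,0],[-45,0,-5,0],[-55,0,-30,0],[-60,0,-70,0],[-60,0,-110,0]]'|sed -n '1,2p;4p'
python3 -m creep '[[0,0,-40,0],[0,0,-80,0],[0,0,-80,0]]'|sed -n '1,2p;4p'
python3 - <<'E'
from h import *
np.set_printoptions(precision=1,suppress=True)
for cam in("wrist","side"):
    c,r,cc,im,dep=coaster(cam,f"pics/{cam}9.png");print(cam,c,r,cc)
    for R in arm.regions_of(cam,"mat")[:1]:
        v,u=np.nonzero(R["mask"]);P=world(cam,np.c_[u,v],z=0)[:,:2]*1000
        print(R["score"],cv2.minEnclosingCircle(P.astype(np.float32)))
E
```

```text
t: 18.35
tool_pos: [0.4947, 0.2112, 0.0023]
force: [-0.3, -1.0, -0.2]
t: 19.15
tool_pos: [0.4932, 0.2353, 0.0023]
force: [0.3, -2.2, -0.0]
t: 19.95
tool_pos: [0.4869, 0.1733, 0.1131]
force: [1.3, 0.4, -0.1]
t: 20.25
tool_pos: [0.4916, 0.1747, 0.1991]
force: [0.6, -0.2, 0.0]
wrist [497.3 302.2] 61.95541763305664 [498.7 316. ]
0.9 ((494.2779235839844, 304.3897705078125), 89.04158782958984)
side [497.3 306.1] 64.10077667236328 [501.1 320.9]
0.82 ((499.70782470703125, 306.1799011230469), 91.8276138305664)
```

View pics/wrist9.png

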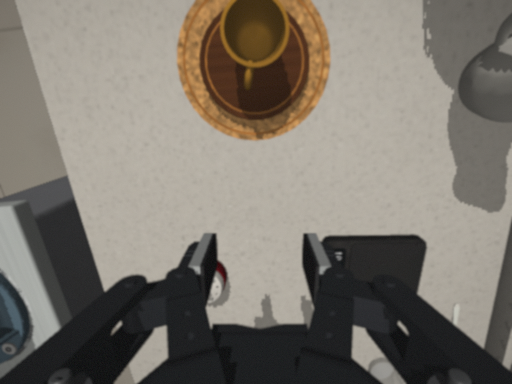

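The coaster (253,62) lies centred on the mat, with cork showing all round it. The cup is upright, and the gripper is clear.

```bash
python3 -c "
from bench import arm
print(arm.finish_job())"
```

```text
the job is handed in; nothing more can be done
None
```

I slid the coaster, with the ochre cup standing on it, through the gap and onto the mat, and handed the job in at about 20 s; the cameras put its centre within about 4 mm of the mat's, but the hand-in call returned no verdict.

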